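# Free, lock and prime the dosing line

### The arm

A 6-joint arm with a two-finger parallel gripper is mounted at the origin on the work surface. World frame = base frame: x ahead of the robot, y to its left, z up, the work surface at z = 0. Lengths are in mm, angles in degrees, forces in N, time in s.
With the tool pointing down it reaches from about 350 to 850 mm from the base axis. Payload 8.1 kg.
Tool frame: the origin (TCP) lies midway between the tips of the shut fingers; the grasp point (between the pads) lies 19 mm behind it (r.grasp_offset is the distance from the TCP to the grasp point, in mm); z points along the fingers, x is the direction in which the jaws open and shut, and the axes are right-handed (so a half turn about z gives the same grasp; the last joint's range is limited). The gripper opens to 85 mm and grips with 20 to 120 N. Pads are 22 mm wide; open, the fingers measure 114 mm over their backs; the gripper's body (76 mm by 85 mm) begins 54 mm behind the grasp point. The pads swing forward as they close: fully open they stand 13 mm farther back than shut.
Start: joints at [71.31, 7.471, 85.268, -0, 87.261, -4.893], TCP at [143.065, 582.699, 231.292] pointing down, gripper open.
Joint ranges: [-169.43, 169.43], [-51.17, 129.36], [1.28, 143.12], [-76.62, 256.62], [0, 156.53], [-152.29, 152.29]. Speed limits (degrees/s): [136.94, 136.94, 159.86, 180, 180, 180].

### API

Orientations are given as [roll, pitch, yaw] about the fixed x, y, z axes, in that order (R = Rz(yaw) Ry(pitch) Rx(roll)).
In Python, from bench import r, optics, hand_in gives the robot as it stands.
- The arm moves only by the shell command python3 -m pendant 'ROWS' [FORCE]. ROWS is JSON, a list of rows, each a list of 5 numbers: the opening, from 0 (shut) to 1 (fully open), then the shift along the tool's x, y, z in mm, then the turn about the tool's z in degrees. A call has 1 to 10 rows; each row shifts and turns the commanded pose from where the row before left it, along the tool's axes as they then stand; what a row does not reach is not made up. A row lasts 1/10 s, in which the tool goes at most 50 mm and 8.59 degrees, less where a joint would pass 70% of its speed; a pose out of reach is approached as far as the arm can. A call with a gripper value outside its range is refused whole. The fingers move at their own pace and stop on an object; FORCE is the grip in N (left out, the last holds). Time passes only in rows, so rows that do not move let the fingers close. It gives the time, the measured TCP pose, the force and the opening at its end, in the units of the state.
- r.sense(): the state, without advancing time (a new reading comes with each control period).
- optics.snapshot(name): name is "side" or "top"; returns (picture, depth): 400x640x3 uint8, blue, green, red; 400x640 float32, mm along the optical axis (not along the pixel's ray), 0 where there is no reading.
- optics.camera_params(name): a dict with "camera_matrix" (3x3 intrinsics, pixels), "eye" and "orientation" of the camera in the world. Camera axes: x right, y down, z forward; pixel columns grow to the right and rows downward; lengths in mm; the calibration is good to about 2 mm. A picture is of the moment at which its call begins. camera_params takes no time and is no camera call.
- hand_in(): hands the job in, once; it reports no verdict.
Trained networks look in the newest picture that a camera, given by its name, has taken for a name from the list of things; names that differ only in an ending like _2 or _b are one class to them, and where a whole thing is asked for, a point or a joint stands for the part that bears it (a point fixed in the world has none). Each returns a list of dicts, best first, with "score" (0 to 1); they miss things now and then, are a little off and sometimes report something else, mostly with a low value. They report only what shows in the picture. A call takes as long as a camera call.
- optics.search_frame(camera, query): "at" ([x, y, z] in mm, in world coordinates, good to about 4 mm: the middle of the surface that is visible of it).
The state is a dict: "time": time; "joint_pos": joint angles; "qd": joint speeds; "joint_efforts": joint torques, N m; "tool_pos": TCP position; "tcp_rot": TCP orientation; "ft_force": force on the tool from outside, world axes, zero at the start; "wrist_torque": the same for the moment, N m; "finger_gap": finger opening in mm.
Only numpy, scipy, OpenCV 4.12 (cv2) and the standard library are available. Lean on these libraries where they do the work, as an engineer would, in place of code of your own. Each camera call takes 0.05 s, during which the arm holds its last target. There are 200 camera calls.

### The job

First lift the amber bottle away from the T-bar knob and stand it upright in the shallow white tray, letting go only once it stands on the tray's floor. Then turn the T-bar knob clockwise until it clicks over into its second position, and after that press the dosing pump's plunger all the way down to its stop and let it come back up. Leave the round-knob valve as it is set, and leave the beaker, jar and spray bottle standing where they are.

Things in the scene. Friction and masses are not known exactly. Their poses are not given: they have to be found in the camera images.
- bottle: loose amber glass bottle, 126 mm high, about 0.2 kg: body 56 mm diameter up to 82 mm, sloping shoulder to 100 mm, black cap 40 mm diameter and 26 mm tall on top (fixed, grip it there or on the body). Origin: centre of its underside, z up. It stands on the table 60 to 75 mm (axis to axis) from the T-bar knob, too close for a gripper to turn there
- tray: fixed shallow white square tray, 130 x 130 mm outside, walls 18 mm high and 5 mm thick, floor 5 mm thick. Origin: centre of its underside; x and y along its sides
- lock_valve: fixed round steel valve body, 62 mm diameter, 36 mm high, short pipe stub (to 52 mm from the axis, below 32 mm) towards its +x; it carries the T-bar knob. Origin: centre of its underside on the table, z up; the knob's axis is its z axis. The amber bottle stands on its -x side
- lock_grip (a point): point on the T-bar knob's axis in the middle of the bar, 65 mm above the table. The bar is black, 50 mm long, 14 mm wide, from 48 to 78 mm above the table. The point turns with the knob: its x axis lies along the bar, z up
- lock_knob (a joint): turn of the T-bar knob, rad, clockwise seen from above: 0 is the first position, 1.2 the second, both end stops. An over-centre spring detent resists with about 0.3 N m at first; half-way (0.6) it clicks over and draws the knob to 1.2; let go short of that, the knob springs back to 0
- pump: fixed dosing pump: round aluminium body with white band, 60 mm diameter (72 mm foot), 70 mm high, small spout towards its +x; plunger on top. Origin: centre of its underside on the table
- plunger_top (a point): centre of the top face of the pump's black mushroom plunger head (44 mm diameter, 13 mm thick), 115 mm above the table when up; moves with the plunger
- plunger (a joint): how far the plunger is pressed down, m: 0 up, 0.018 at its stop. Spring: 3 N to start, 8 N at the stop; it returns by itself
- trim_valve: fixed valve, same steel body as the lock valve, but with a round fluted black knob 48 mm in diameter, top 69 mm above the table. Not to be turned. Origin: centre of its underside
- trim_rim (a point): point on the top rim of the round knob, 22 mm from its axis, turning with it
- beaker: loose clear glass beaker, 70 mm diameter, 90 mm high. Origin: centre of its underside
- jar: loose small white jar with a blue lid, 44 mm diameter, 62 mm high. Origin: centre of its underside
- spray: loose white spray bottle, 72 mm diameter, 207 mm high, its head reaching 61 mm towards its -x. Origin: centre of its underside

How it is judged (in metres and radians):
On the way, in this order (a step that is already met when the one before it is completed fails the run):
1. the amber bottle stands upright on the tray's floor, let go (x of bottle in the frame of tray between -0.037 and 0.037 m and y of bottle in the frame of tray between -0.037 and 0.037 m and z of bottle in the frame of tray below 0.012 m and angle between bottle's own z axis and vertical below 0.1 rad and linear speed of bottle below 0.02 m/s and contact force between the fingers and bottle below 0.05 N), for 0.2 s.
2. the T-bar knob is clicked over into its second position (value of joint lock_knob above 1.05 rad), for 0.2 s.
3. the pump's plunger is pressed down to its stop (value of joint plunger above 0.0165 m), for 0.1 s.
At the end, for the whole second after the job is handed in: The amber bottle stands upright (within 0.1 rad), at rest and let go, on the floor of the tray (axis within 37 mm of the tray's centre along each side); the T-bar knob is in its second position (beyond 1.05 rad); the plunger is back up (within 3 mm) (all of step 1 and value of joint lock_knob above 1.05 rad and value of joint plunger below 0.003 m); the robot touches nothing.
It fails at once if the amber bottle is tipped over (angle between bottle's own z axis and vertical above 0.6 rad).
It fails at once if the amber bottle is let go over the tray more than 20 mm above its floor (contact force between the fingers and bottle below 0.02 N and z of bottle in the frame of tray above 0.025 m and horizontal distance between bottle and tray below 0.065 m).
It fails at once if the round-knob valve is turned (distance of trim_rim from where it was at the start of the episode above 0.006 m).
It fails at once if the beaker, jar or spray bottle is shoved (15 mm) or tipped (distance of any of beaker, jar, spray from where it was at the start of the episode above 0.015 m or angle between any of beaker, jar, spray's own z axis and vertical above 0.25 rad).
It also fails if it takes over 70 s, if anything falls off the work surface, if the arm or the gripper's body presses on something with over 40 N, if the wrist force passes 120 N, or if a joint passes its speed limit or range.

## Working session

There is one attempt and no reset: what is moved stays moved. The work goes in short steps, Python scripts to look and compute and a shell command to move; the robot and the scene stay as the last step left them, time stands still between calls to the robot, and variables do not carry over. Pictures are saved under pics/ and viewed, about 8 in all and at most 12, crops included, and the job is handed in when it is done.

```bash
mkdir -p pics; cat > h.py <<'E'
import numpy as np, cv2
from bench import r, optics, hand_in
def deproj(cam, depth):
    from scipy.spatial.transform import Rotation as R
    p=optics.camera_params(cam); K=np.array(p["camera_matrix"]); o=np.array(p["orientation"],float)
    Rm=o if o.shape==(3,3) else R.from_euler('xyz',o,degrees=True).as_matrix()
    v,u=np.mgrid[:400,:640]
    c=np.stack([(u-K[0,2])/K[0,0]*depth,(v-K[1,2])/K[1,1]*depth,depth],-1)
    return c@Rm.T+np.array(p["eye"])
E
python3 - <<'E'
from h import *
s=r.sense(); print(s)
for c in ("top","side"):
    print(c,optics.camera_params(c))
    im,d=optics.snapshot(c); cv2.imwrite(f"pics/{c}0.png",im); np.save(f"{c}0.npy",d); 
    for q in ["bottle","tray","lock_valve","lock_grip","pump","plunger_top","trim_valve","beaker","jar","spray"]:
        print(q,[(np.round(x["at"]).tolist(),round(x["score"],2)) for x in optics.search_frame(c,q)[:3]])
E
```

```text
{'time': 0.0, 'joint_pos': array([ 7.13107124e+01,  7.51363667e+00,  8.53309210e+01,  4.00305357e-04,
        8.72634305e+01, -4.89247255e+00]), 'qd': array([ 0.02729624, -0.06265683, -0.03681462, -0.05818935,  0.07122774,
        0.04223982]), 'joint_efforts': array([-2.47093965e-03, -5.69443882e+01, -5.00512934e+01, -7.07739036e-04,
        1.61900301e-02,  4.60986462e-05]), 'tool_pos': array([142.87380717, 582.15279128, 230.24406264]), 'tcp_rot': array([-1.79990392e+02,  1.07560628e-01,  7.62031745e+01]), 'ft_force': array([-0.29817594,  0.10447555,  0.46459871]), 'wrist_torque': array([ 0.01798306, -0.0151124 , -0.00251324]), 'finger_gap': 85.40678430323756}
top {'camera_matrix': array([[439.28939335,   0.        , 320.35671026],
       [  0.        , 439.28939335, 199.71719214],
       [  0.        ,   0.        ,   1.        ]]), 'eye': array([ 4.94394868e+02, -2.18832799e-01,  1.12257071e+03]), 'orientation': array([-174.49041212,    0.64181921,  -90.69674015])}
bottle [([409.0, -351.0, 89.0], 0.71)]
tray [([580.0, -112.0, 5.0], 0.62)]
lock_valve [([475.0, -338.0, 38.0], 0.93)
[... 426 characters left out ...]
  , 378.39097094, 195.42252066],
       [  0.        ,   0.        ,   1.        ]]), 'eye': array([ 494.7976639 , -693.49094925,  573.60665753]), 'orientation': array([-123.99374329,    0.28805847,   -6.00482072])}
bottle [([408.0, -386.0, 87.0], 0.87), ([475.0, -356.0, 34.0], 0.21)]
tray []
lock_valve [([477.0, -352.0, 35.0], 0.92), ([624.0, 123.0, 119.0], 0.52)]
lock_grip [([473.0, -351.0, 68.0], 0.66), ([438.0, 303.0, 67.0], 0.58)]
pump [([621.0, 107.0, 53.0], 0.56)]
plunger_top [([620.0, 127.0, 115.0], 0.45), ([471.0, -351.0, 74.0], 0.19)]
trim_valve [([441.0, 297.0, 35.0], 0.56)]
beaker [([377.0, 2.0, 66.0], 0.87)]
jar [([636.0, 307.0, 53.0], 0.53)]
spray [([766.0, -3.0, 111.0], 0.57)]
```

```bash
python3 - <<'E'
from h import *
im=cv2.imread("pics/top0.png"); P=deproj("top",np.load("top0.npy")); ps=deproj("side",np.load("side0.npy"))
def blob(P,cx,cy,rad,z0,z1,n):
    m=(np.hypot(P[...,0]-cx,P[...,1]-cy)<rad)&(P[...,2]>z0)&(P[...,2]<z1)
    q=P[m]; 
    if len(q)<3: print(n,len(q));return
    xy=q[:,:2].astype(np.float32); (c,rr)=cv2.minEnclosingCircle(xy)
    print(n,len(q),"mean",q.mean(0).round(1),"circ",np.round(c,1),round(rr,1),"rect",cv2.minAreaRect(xy))
for nm,Q in(("top",P),("side",ps)):
    print(nm)
    blob(Q,409,-351,40,115,140,"cap"); blob(Q,473,-347,40,71,90,"bar"); blob(Q,622,126,40,106,125,"plunger")
    blob(Q,580,-112,110,12,30,"traywall"); blob(Q,580,-112,40,-5,12,"trayfloor")
    blob(Q,440,308,40,60,80,"trimknob");blob(Q,370,15,60,60,110,"beaker");blob(Q,766,10,90,150,230,"spray")
a=cv2.resize(im,(800,500)); cv2.imwrite("pics/v1.png",a)
K=optics.camera_params("top")
b=cv2.imread("pics/side0.png"); cv2.imwrite("pics/v2.png",cv2.resize(b,(800,500)))
E
```

```text
top
cap 273 mean [ 407.1 -368.3  125.8] circ [ 407.5 -369.3] 20.2 rect ((406.85760498046875, -368.91827392578125), (39.378604888916016, 37.645572662353516), 89.3691177368164)
bar 143 mean [ 474.9 -348.2   77.4] circ [ 475.1 -350.7] 25.0 rect ((474.836181640625, -349.0398254394531), (49.959999084472656, 14.95821762084961), 9.938499450683594)
plunger 272 mean [623.1 127.  114.7] circ [623.1 127.2] 21.6 rect ((623.0676879882812, 127.36666870117188), (42.442039489746094, 40.95689010620117), 44.70411682128906)
traywall 412 mean [ 583.1 -112.9   17.4] circ [ 581.2 -111. ] 89.6 rect ((582.7327880859375, -111.18731689453125), (130.1650848388672, 130.64862060546875), 6.13281774520874)
trayfloor 766 mean [ 579.9 -112.1    5.1] circ [ 580.1 -111.9] 39.9 rect ((579.7471313476562, -111.58837890625), (78.9854965209961, 77.11742401123047), 89.84671783447266)
trimknob 316 mean [437.6 314.4  68.4] circ [437.8 314.9] 24.8 rect ((437.2509765625, 315.1257019042969), (46.76475524902344, 47.53118133544922), 12.609983444213867)
beaker 230 mean [366.4  20.7  82.7] circ [374.5  19.9] 34.9 rect ((374.56225585
[... 909 characters left out ...]
857422), 6.2015767097473145)
trayfloor 790 mean [ 579.9 -113.     5.8] circ [ 580. -112.] 40.0 rect ((580.1641235351562, -112.02276611328125), (78.22518920898438, 78.5370101928711), 42.990474700927734)
trimknob 135 mean [437.1 309.5  68.2] circ [437.8 313.4] 25.1 rect ((437.1360168457031, 313.7908630371094), (48.06666946411133, 45.35445022583008), 58.8072509765625)
beaker 680 mean [373.8  18.4  77.5] circ [373.5  19.3] 36.4 rect ((374.15313720703125, 18.811458587646484), (70.14522552490234, 67.89717864990234), 78.1673812866211)
spray 753 mean [764.8  10.3 186.3] circ [761.7  13.4] 42.5 rect ((761.7159423828125, 12.407150268554688), (84.88770294189453, 27.806331634521484), 0.9949252009391785)
```

View pics/v1.png

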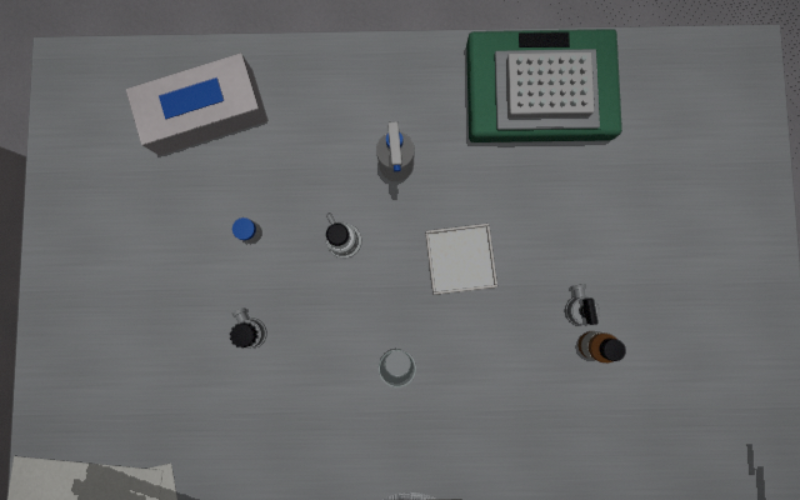

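View pics/v2.png

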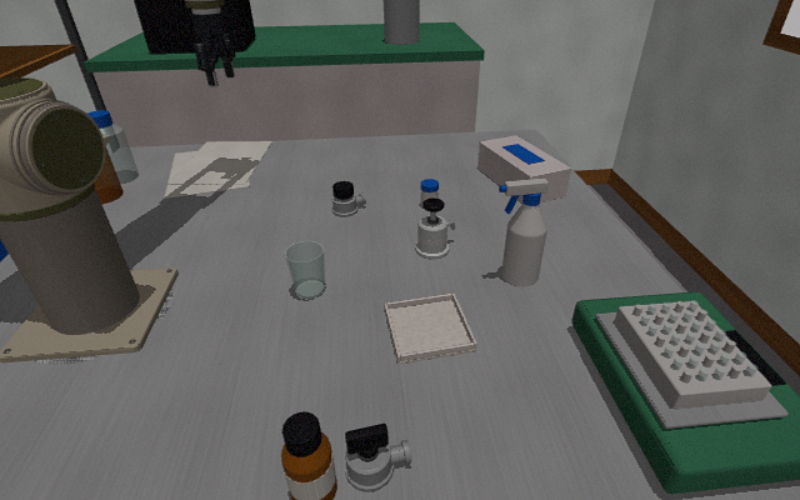

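The views show the T-bar knob at (588,311) and the amber bottle at (612,350) in the top picture, with the tray at (461,259). The detections and depth agree: cap at (407,-370,126), bar at (475,-350,77) and yaw about 9.5°, tray centre at (582,-111), plunger at (623,127,115). I'll move above the bottle first.

```bash
python3 -m pendant '[[1,-32,37,0,0],[1,-32,37,0,0],[1,-32,37,0,0],[1,-32,37,0,0],[1,-32,37,0,0],[1,-32,37,0,0],[1,-32,37,0,0],[1,-32,37,0,0],[1,-32,37,0,0],[1,-32,37,0,0]]' 40
```

```text
time: 2.1
tool_pos: [427.0, 181.9, 231.7]
tcp_rot: [179.9, -0.0, 76.2]
ft_force: [1.9, 0.6, 1.0]
finger_gap: 85.2
```

```bash
python3 -m pendant '[[1,-32,37,0,0],[1,-32,37,0,0],[1,-47,4,0,0],[1,-47,4,0,0],[1,-47,4,0,0],[1,-47,4,0,0],[1,-47,4,0,0],[1,-47,4,0,0],[1,-47,4,0,0],[1,-47,4,0,0]]'; python3 -m pendant '[[1,-47,4,0,0],[1,-47,4,0,0],[1,0,0,0,-7.8],[1,0,0,0,-7.8],[1,0,0,0,-7.8],[1,0,0,0,0],[1,0,0,0,0]]'
```

```text
time: 3.1
tool_pos: [423.5, -270.9, 231.6]
tcp_rot: [180.0, 0.0, 76.2]
ft_force: [2.0, -0.7, 0.3]
finger_gap: 85.7
time: 3.8
tool_pos: [409.5, -362.1, 231.3]
tcp_rot: [180.0, 0.0, 99.4]
ft_force: [0.1, -0.6, -0.1]
finger_gap: 85.5
```

```bash
python3 -m pendant '[[1,-7.5,-3.8,0,0],[1,0,0,30,0],[1,0,0,30,0],[1,0,0,30,0],[1,0,0,20,0],[1,0,0,12,0],[1,0,0,11,0],[1,0,0,0,0],[1,0,0,0,0]]'; python3 -m pendant '[[0,0,0,0,0],[0,0,0,0,0],[0,0,0,0,0],[0,0,0,0,0],[0,0,0,0,0],[0,0,0,0,0],[0,0,0,0,0],[0,0,0,0,0]]' 45
```

```text
time: 4.7
tool_pos: [407.3, -370.6, 99.2]
tcp_rot: [180.0, 0.1, 99.6]
ft_force: [-0.5, -0.4, -0.1]
finger_gap: 85.3
time: 5.5
tool_pos: [407.4, -370.3, 99.2]
tcp_rot: [180.0, 0.0, 99.6]
ft_force: [-1.6, 2.4, 5.2]
finger_gap: 38.9
```

```bash
python3 -m pendant '[[0,0,0,-8,0],[0,0,0,-15,0],[0,0,0,-25,0],[0,0,0,-25,0],[0,0,0,-15,0],[0,0,0,0,0],[0,0,0,0,0]]'; python3 - <<'E'
from h import *
im,d=optics.snapshot("side"); cv2.imwrite("pics/v3.png",cv2.resize(im[200:,180:380],(600,600)))
E
```

```text
time: 6.2
tool_pos: [406.9, -370.1, 186.1]
tcp_rot: [180.0, 0.0, 99.6]
ft_force: [-0.2, 0.8, -2.5]
finger_gap: 38.5
```

View pics/v3.png

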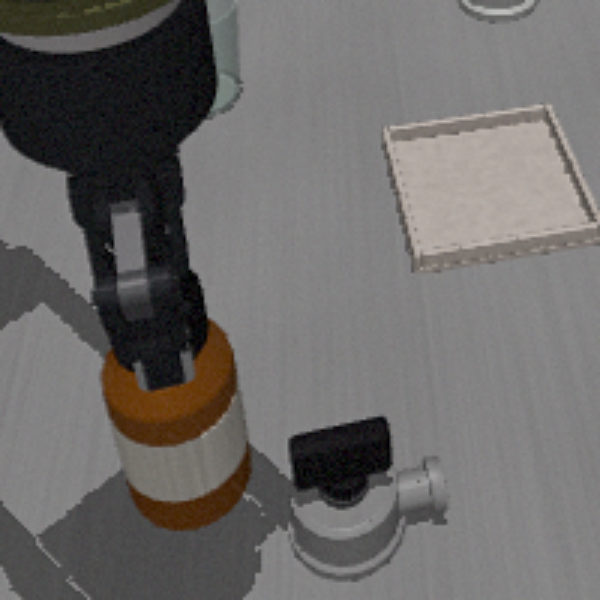

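Picture 3: the bottle hangs upright at (175,430), clear of the knob at (345,450). Next I'll carry it to the tray.

```bash
python3 -m pendant '[[0,0,0,-20,0],[0,22.6,21.6,0,0],[0,29,28,0,0],[0,29,28,0,0],[0,29,28,0,0],[0,29,28,0,0],[0,29,28,0,0],[0,29,28,0,0],[0,19.6,18,0,0],[0,10,8,0,0]]'; python3 -m pendant '[[0,0,0,0,0],[0,0,0,20,0],[0,0,0,25,0],[0,0,0,20,0],[0,0,0,15,0],[0,0,0,8,0],[0,0,0,5,0],[0,0,0,0,0],[0,0,0,0,0]]'
```

```text
time: 7.25
tool_pos: [581.8, -108.5, 204.1]
tcp_rot: [-179.8, -0.1, 99.7]
ft_force: [-0.3, -0.7, -2.0]
finger_gap: 38.9
time: 8.15
tool_pos: [582.4, -111.4, 114.3]
tcp_rot: [179.9, 0.0, 99.6]
ft_force: [0.5, -0.0, -1.9]
finger_gap: 38.9
```

```bash
python3 -m pendant '[[0,0,0,3,0],[0,0,0,3,0],[0,0,0,2,0],[0,0,0,1.5,0],[0,0,0,0,0],[0,0,0,0,0]]'
```

```text
time: 8.75
tool_pos: [582.1, -111.0, 104.3]
tcp_rot: [180.0, 0.0, 99.6]
ft_force: [-0.3, 1.3, 2.1]
finger_gap: 38.9
```

The force has gone from -1.9 to +2.1 N, so the bottle is on the floor. I'll release and rise.

```bash
python3 -m pendant '[[0.6,0,0,0,0],[0.8,0,0,0,0],[1,0,0,0,0],[1,0,0,0,0],[1,0,0,0,0],[1,0,0,0,0],[1,0,0,-10,0],[1,0,0,-30,0],[1,0,0,-40,0],[1,0,0,-20,0]]'; python3 -m pendant '[[1,-29,-28,0,0],[1,-29,-28,0,0],[1,-29,-28,0,0],[1,-29,-28,0,0],[1,-29,-28,0,0],[1,0,0,0,0],[1,0,0,0,0]]'
python3 - <<'E'
from h import *
for c in("top","side"):
    im,d=optics.snapshot(c); P=deproj(c,d)
    for n,(cx,cy,rad,z0,z1) in dict(cap=(582,-111,40,120,145),bar=(475,-350,40,71,90)).items():
        q=P[(np.hypot(P[...,0]-cx,P[...,1]-cy)<rad)&(P[...,2]>z0)&(P[...,2]<z1)]
        if len(q)>5: print(c,n,len(q),q[:,2].mean(),cv2.minEnclosingCircle(q[:,:2].astype(np.float32)),cv2.minAreaRect(q[:,:2].astype(np.float32)))
    if c=="side": cv2.imwrite("pics/v4.png",cv2.resize(im[150:,200:],(770,437)))
E
```

```text
time: 9.75
tool_pos: [583.3, -111.5, 208.6]
tcp_rot: [179.7, 0.1, 99.6]
ft_force: [0.4, 0.4, 0.4]
finger_gap: 85.2
time: 10.45
tool_pos: [467.7, -278.2, 204.7]
tcp_rot: [179.9, 0.0, 99.5]
ft_force: [0.2, 0.1, 0.0]
finger_gap: 85.6
top cap 240 130.92855203808332 ((581.0660400390625, -110.88240051269531), 19.994518280029297) ((580.9818115234375, -110.26350402832031), (36.662017822265625, 38.74955749511719), 44.0099983215332)
side cap 286 129.6603691454445 ((580.1505126953125, -110.43901062011719), 20.69701385498047) ((580.9805908203125, -110.83694458007812), (40.130863189697266, 37.166561126708984), 83.46219635009766)
side bar 350 77.18702538132004 ((474.8260498046875, -350.18988037109375), 24.974374771118164) ((474.8290710449219, -350.20770263671875), (49.920692443847656, 14.660757064819336), 9.537302017211914)
```

View pics/v4.png

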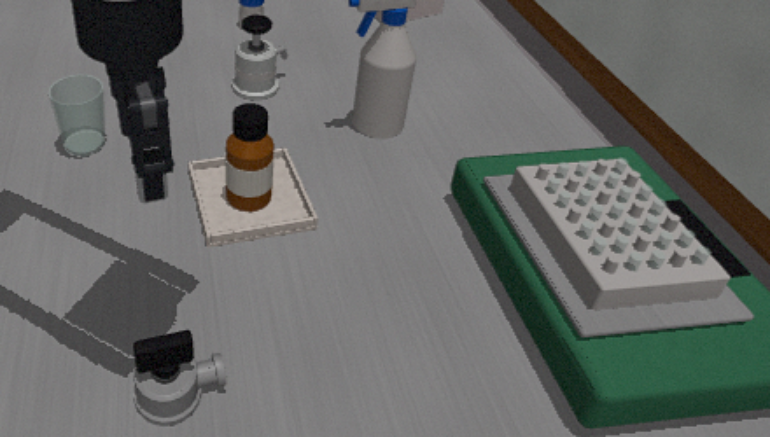

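Picture 4: the bottle stands upright in the tray at (249,160) and the measured cap is at (581,-111). The bar at (163,352) hasn't moved. I'll go down to the bar.

```bash
python3 -m pendant '[[1,-36,-2.5,0,0],[1,-36.3,-2.4,0,0],[1,0,0,35,0],[1,0,0,35,0],[1,0,0,35,0],[1,0,0,25,0],[1,0,0,15,0],[1,0,0,11,0],[1,0,0,0,0],[1,0,0,0,0]]'; python3 -m pendant '[[0,0,0,0,0],[0,0,0,0,0],[0,0,0,0,0],[0,0,0,0,0],[0,0,0,0,0],[0,0,0,0,0],[0,0,0,0,0],[0,0,0,0,0],[0,0,0,0,0],[0,0,0,0,0]]' 60
```

```text
time: 11.55
tool_pos: [476.1, -349.9, 49.0]
tcp_rot: [179.9, 0.1, 99.6]
ft_force: [0.5, -1.4, -0.4]
finger_gap: 85.3
time: 12.55
tool_pos: [475.1, -348.6, 48.6]
tcp_rot: [-180.0, -0.1, 99.6]
ft_force: [-3.2, 5.7, 9.6]
finger_gap: 18.9
```

```bash
python3 -m pendant '[[0,0,0,0,0],[0,0,0,0,0],[0,0,0,0,0],[0,0,0,0,0]]'
```

```text
time: 12.95
tool_pos: [475.2, -348.6, 48.6]
tcp_rot: [-180.0, -0.1, 99.6]
ft_force: [-2.7, 6.8, 9.7]
finger_gap: 18.9
```

Gap 18.9 mm with a 10 N upward push suggests the tips are catching the neck under the bar. I'll open a little, rise 8 mm and regrip.

```bash
python3 -m pendant '[[0.5,0,0,0,0],[0.5,0,0,0,0],[0.5,0,0,-4,0],[0.5,0,0,-4,0],[0,0,0,0,0],[0,0,0,0,0],[0,0,0,0,0],[0,0,0,0,0],[0,0,0,0,0],[0,0,0,0,0]]'; python3 -m pendant '[[0,0,0,0,0],[0,0,0,0,0],[0,0,0,0,0]]'
```

```text
time: 13.95
tool_pos: [475.2, -348.7, 56.5]
tcp_rot: [180.0, -0.1, 99.6]
ft_force: [-3.0, 6.3, 10.0]
finger_gap: 13.1
time: 14.25
tool_pos: [475.3, -348.7, 56.5]
tcp_rot: [180.0, -0.1, 99.6]
ft_force: [-3.2, 5.4, 8.7]
finger_gap: 12.9
```

```bash
python3 -m pendant '[[0,0,0,0,5],[0,0,0,0,8],[0,0,0,0,8],[0,0,0,0,8],[0,0,0,0,8],[0,0,0,0,8],[0,0,0,0,8],[0,0,0,0,8],[0,0,0,0,6],[0,0,0,0,1]]' 80;  python3 -m pendant '[[0,0,0,0,0],[0,0,0,0,0],[0,0,0,0,0]]'
```

```text
time: 15.25
tool_pos: [474.7, -349.7, 56.6]
tcp_rot: [-180.0, 0.1, 31.4]
ft_force: [-5.6, 3.1, 9.2]
finger_gap: 12.4
time: 15.55
tool_pos: [474.7, -349.7, 56.6]
tcp_rot: [-180.0, 0.1, 31.6]
ft_force: [-5.5, 2.5, 8.8]
finger_gap: 12.6
```

```bash
python3 -m pendant '[[1,0,0,0,0],[1,0,0,0,0],[1,0,0,0,0],[1,0,0,0,0],[1,0,0,-15,0],[1,0,0,-30,0],[1,0,0,-40,0],[1,0,0,-40,0],[1,0,0,-30,0],[0,0,0,0,0]]'
python3 -m pendant '[[0,0,0,0,0],[0,0,0,0,0],[0,0,0,0,0]]'
python3 - <<'E'
from h import *
for c in("top","side"):
    im,d=optics.snapshot(c); P=deproj(c,d)
    q=P[(np.hypot(P[...,0]-475,P[...,1]+350)<40)&(P[...,2]>71)&(P[...,2]<90)]
    if len(q)>5: print(c,len(q),cv2.minAreaRect(q[:,:2].astype(np.float32)))
    if c=="side": cv2.imwrite("pics/v5.png",cv2.resize(im[150:,200:],(770,437)))
E
```

```text
time: 16.55
tool_pos: [477.7, -351.7, 218.7]
tcp_rot: [179.4, -0.2, 31.6]
ft_force: [0.6, -0.0, 0.8]
finger_gap: 73.3
time: 16.85
tool_pos: [474.4, -348.9, 209.1]
tcp_rot: [-179.8, 0.0, 31.6]
ft_force: [-0.2, 0.1, -1.0]
finger_gap: 28.0
top 134 ((475.0952453613281, -349.11444091796875), (14.386764526367188, 51.33888626098633), 28.89939308166504)
side 314 ((474.5766906738281, -349.8515930175781), (14.04471206665039, 49.83396911621094), 29.400943756103516)
```

View pics/v5.png

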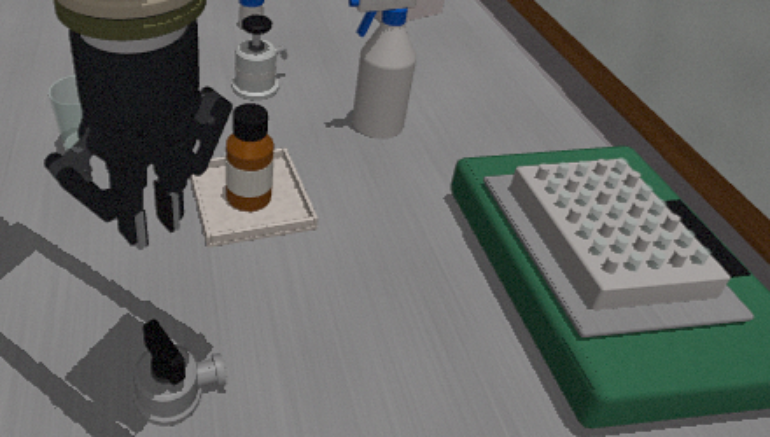

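Picture 5: the bar at (165,352) has turned from yaw 9.6° to -60.8°, which is about 1.2 rad, so it clicked over. The bottle is still standing at (249,160). Pump next.

```bash
python3 -m pendant '[[0,31.3,-27.3,0,0],[0,31.3,-27.3,0,0],[0,31.3,-27.3,0,0],[0,31.3,-27.3,0,0],[0,31.3,-27.3,0,0],[0,31.3,-27.3,0,0],[0,31.3,-27.3,0,0],[0,31.3,-27.3,0,0],[0,31.3,-27.3,0,0],[0,31.3,-27.3,0,0]]'; python3 -m pendant '[[0,31.3,-27.3,0,0],[0,31.3,-27.3,0,0],[0,0,0,0,0],[0,0,0,25,0],[0,0,0,25,0],[0,0,0,20,0],[0,0,0,10,0],[0,0,0,0,0],[0,0,0,0,0]]'
```

```text
time: 17.95
tool_pos: [598.6, 48.7, 210.0]
tcp_rot: [-180.0, 0.1, 31.6]
ft_force: [-0.2, -1.2, 0.1]
finger_gap: -0.4
time: 18.85
tool_pos: [623.7, 126.0, 131.5]
tcp_rot: [180.0, -0.0, 31.6]
ft_force: [0.4, -0.5, 0.2]
finger_gap: -0.2
```

```bash
python3 -m pendant '[[0,0,0,10,0],[0,0,0,6,0],[0,0,0,4,0],[0,0,0,4,0],[0,0,0,4,0],[0,0,0,4,0],[0,0,0,2,0],[0,0,0,0,0],[0,0,0,0,0]]'
```

```text
time: 19.75
tool_pos: [623.9, 126.3, 97.7]
tcp_rot: [180.0, -0.1, 31.6]
ft_force: [-1.5, -0.3, 8.0]
finger_gap: -0.2
```

```bash
python3 -m pendant '[[0,0,0,1,0],[0,0,0,1,0],[0,0,0,0,0],[0,0,0,0,0],[0,0,0,0,0]]'
```

```text
time: 20.25
tool_pos: [624.0, 126.3, 97.0]
tcp_rot: [180.0, -0.1, 31.6]
ft_force: [-5.6, -1.5, 15.3]
finger_gap: -0.1
```

The force jumped to 15 N with hardly any travel, so the plunger is at its stop. I'll rise and check everything.

```bash
python3 -m pendant '[[0,0,0,-10,0],[0,0,0,-20,0],[0,0,0,-35,0],[0,0,0,-40,0],[0,-30,30,0,0],[0,-40,30,0,0],[0,-40,30,0,0],[0,0,0,0,0],[0,0,0,0,0],[0,0,0,0,0]]'
python3 - <<'E'
from h import *
for c in("top","side"):
    im,d=optics.snapshot(c); P=deproj(c,d)
    for n,(cx,cy,rad,z0,z1) in dict(cap=(581,-111,40,120,145),bar=(475,-350,40,71,90),plunger=(623,127,40,90,125),trim=(437,314,40,60,80),beaker=(374,19,60,60,110),jar=(640,308,35,50,70),spray=(766,10,90,150,230)).items():
        q=P[(np.hypot(P[...,0]-cx,P[...,1]-cy)<rad)&(P[...,2]>z0)&(P[...,2]<z1)]
        if len(q)>5: 
            a,b,g=cv2.minAreaRect(q[:,:2].astype(np.float32)); print(c,n,len(q),np.round([*a,np.median(q[:,2]),*b,g],1))
    if c=="side": cv2.imwrite("pics/v6.png",cv2.resize(im[80:,150:],(770,503)))
E
```

```text
time: 21.25
tool_pos: [577.0, -7.3, 199.6]
tcp_rot: [-180.0, -0.0, 31.6]
ft_force: [-0.8, 0.2, 0.1]
finger_gap: -0.1
top bar 135 [ 474.6 -348.6   77.9   15.1   51.7   30. ]
top plunger 226 [623.8 131.4 114.8  31.9  42.5  84.4]
top trim 315 [437.3 314.8  69.   46.7  45.7  12.6]
top beaker 230 [375.   19.5  87.4  67.3  68.1  88.9]
top jar 266 [643.3 317.6  61.9  42.2  42.7   3.7]
top spray 408 [762.7  18.2 205.7  34.   84.8  89.8]
side cap 286 [ 580.8 -111.2  131.2   40.3   37.3   81.1]
side bar 318 [ 474.9 -349.8   78.1   14.5   49.6   29.7]
side plunger 167 [622.4 125.2 115.2  42.2  43.5   7.6]
side trim 137 [436.9 312.9  69.2  47.   43.9   3. ]
side beaker 675 [374.   18.7  77.9  69.5  68.2  83. ]
side jar 78 [651.  314.7  62.2  47.   23.8  76.4]
side spray 752 [761.6  14.4 191.2  24.5  84.6  87.7]
```

View pics/v6.png

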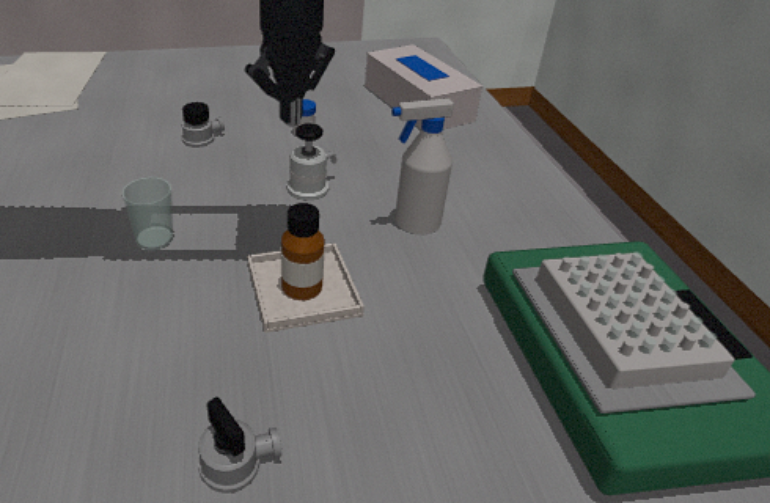

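Picture 6: the bottle is upright in the tray at (303,250), the knob at (227,430) is in its second position and the plunger at (309,133) is back up at 115 mm. The other things haven't moved, and the arm is clear with about 0 N on it. Handing in.

```bash
python3 -c "
from bench import hand_in; print(hand_in())"
```

```text
the job is handed in; nothing more can be done
None
```

The job is done and handed in at about 21 s; the hand-in reports no verdict.

- **Bottle:** I lifted it by its cap and released it only after the force showed it standing on the tray floor. It stands upright, its axis within about 2 mm of the tray's centre. The cap top is at 131 mm, which fits 126 mm of bottle on a 5 mm floor.
- **T-bar knob:** It clicked over. The bar went from 9.6° to about -60.5°, roughly 1.2 rad, and stayed there after I let go. My first grip on it stopped at a gap of 18.9 mm, probably on the neck under the bar, so I opened, rose 8 mm and regripped before turning.
- **Plunger:** I pressed it to its stop, where the force rose from 8 N to 15 N with the tool at 97 mm. It came back up to 115 mm.
- **Everything else:** The beaker, spray bottle and round knob's position measured within about 2 mm of the start. I did not measure the round knob's rotation, but the robot never went near it after the start. The jar I compared only by eye and against a looser first estimate, with readings up to about 15 mm apart; the robot never came near it. The arm ended clear of everything, with about 0 N on it.

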